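Lock the cam-arm cap onto the spray pot's neck

ROBOT

A 6-joint arm with a two-finger parallel gripper is mounted at the origin on a cart in front of the work surface, level with it; the furniture and walls round the work are solid. World frame = base frame: x ahead of the robot, y to its left, z up, the work surface at z = 0. Lengths are in m, angles in rad, forces in N, time in s.
With the tool pointing down it reaches from about 0.275 to 0.825 m from the base axis. Payload 4.9 kg.
Tool frame: the origin (TCP) lies midway between the tips of the shut fingers; the grasp point (between the pads) lies 19 mm behind it; z points along the fingers, x is the direction in which the jaws open and shut, and the axes are right-handed (so a half turn about z gives the same grasp; the last joint's range is limited). The gripper opens to 85 mm and grips with 20 to 120 N. Pads are 22 mm wide; open, the fingers measure 114 mm over their backs; the gripper's body (76 mm by 85 mm) begins 54 mm behind the grasp point. The pads swing forward as they close: fully open they stand 13 mm farther back than shut.
Start: joints at [-1.33, 0.326, -0.193, 1.052, 0, 1.437], TCP at [0.201, -0.512, 0.231] pointing down, gripper open.
Joint ranges: [-2.65, 2.65], [-0.97, 1.79], [-1.3, 1.35], [-1.93, 2.1], [-1.47, 1.37], [-3.14, 3.14]. Speed limits (rad/s): [2.57, 2.57, 3.14, 3.14, 3.14, 3.14].

INTERFACE

Orientations are given as a rotation vector (axis times angle).
In Python, from workcell import manip gives the robot as it stands. Calls block until the motion is done:
- manip.move_ptp(position, orientation): joint-space move of the TCP to a pose.
- manip.servo_line(position, attitude=None, feed=0.15, force_limit=None): straight line of the TCP; attitude=None keeps the orientation; feed is the mean speed in m/s. With force_limit (N) it stops when the force on the tool has changed by that much, and returns True; else False.
- manip.set_joints(angles): joint-space move.
- manip.move_gripper(opening, effort=None): finger opening in m; effort is the grip in N (None keeps the last); returns when the fingers have stopped.
- manip.pause(seconds).
- manip.ik(position, orientation): joint angles nearest the present ones, or None.
- manip.sense(): the state.
- manip.get_image(name): name is "side" or "top"; returns the picture (480x640x3 uint8, blue, green, red); there is no depth.
- manip.camera_model(name): a dict with "fx", "fy", "cx", "cy" (pixels), "D" ([k1, k2, p1, p2, k3] as OpenCV has them; the pictures are not rectified), "R" (3x3) and "t" (3): a world point X has camera coordinates R X + t. Camera axes: x right, y down, z forward; pixel columns grow to the right and rows downward; lengths in m; the calibration is good to about 2 mm. A picture is of the moment at which its call begins. camera_model takes no time and is no camera call.
A pose or a line that the arm cannot do raises manip.IKError and nothing moves.
- manip.finish_job(): hands the job in, once; it reports no verdict.
Trained networks look in the newest picture that a camera, given by its name, has taken for a name from the list of things; names that differ only in an ending like _2 or _b are one class to them, and where a whole thing is asked for, a point or a joint stands for the part that bears it (a point fixed in the world has none). Each returns a list of dicts, best first, with "score" (0 to 1); they miss things now and then, are a little off and sometimes report something else, mostly with a low value. They report only what shows in the picture. A call takes as long as a camera call.
- manip.recognise(query, camera): "location" ([column, row] in pixels, amid what is visible of it).
- manip.cut_out(query, camera): "region" (480x640 bool, what is visible of it) and "location" ([column, row] in pixels, amid what is visible of it).
- manip.tip_of(query, camera): "location" ([column, row] in pixels: a listed point, or the origin of a listed thing).
The state is a dict: "clock": time; "joint_positions": joint angles; "qvel": joint speeds; "joint_torque": joint torques, N m; "position": TCP position; "orientation": TCP orientation; "wrist_force": force on the tool from outside, world axes, zero at the start; "moment": the same for the moment, N m; "width": finger opening in m.
Only numpy, scipy, OpenCV 4.12 (cv2) and the standard library are available. Lean on these libraries where they do the work, as an engineer would, in place of code of your own. Each camera call takes 0.05 s, during which the arm holds its last target.

TASK

Close the finish-spray pot: set the cap with the two cam arms squarely over the pot's upright grooved neck and press it down firmly on its stiff seal, arms still up. Then swing both cam arms down together, neither one finishing while the other is still up, until both are fully home. Keep the push on the neck and seal under about 30 N, and leave the other things where they are.

Things in the scene. Friction and masses are not known exactly. Their poses are not given: they have to be found in the camera images.
- pot: Squat grey spray pot, 120 mm across, fixed to the bench. Origin: centre of its underside on the bench, z up. Tank top at z = 60 mm (67 at the ring round the neck). Upright aluminium neck on its axis: 27 mm across up to 104 mm, collar 34 mm across to 113.5, tapering off at 117.5. A brass outlet stub sticks out 18 mm from the tank's +x side.
- neck_rim (a point): Nominal centre of the neck's metal rim, 141 mm above the pot's underside. The neck is screwed in by hand, so all of its heights are truly up to 6 mm more or less: feel for it. Lip 34 mm across, 6 mm thick, top edge bevelled 2.5 mm, groove 23 mm across below it. On the rim the black rubber seal, a disc 26 mm across, 9 mm tall.
- cap: Round aluminium cap, loose, about 0.23 kg, standing mouth down on the bench. Origin: centre of its mouth, z up. Cup 45 mm outside, 37 mm bore (1.5 mm play all round on the lip), inside ceiling at 28.5 mm, top face at 32.5. A dark steel cam arm on its +y and its -y side. For a nominal neck its origin is 121.5 mm above the pot's underside on the fresh seal, about 113.5 when locked.
- cam_left (a joint): Angle (rad) of the cam arm on the cap's +y side; its pin is parallel to x at y = 25 mm, 23 mm above the mouth. 0: arm up, pointing outward, 20 degrees above level. Grows as the arm swings out and down; 1.78 is the stop, fully home: the arm hangs beside the neck, 8 degrees off vertical. Stays where it is left (friction 0.12 N m, about 3 N at the arm's end half).
- cam_right (a joint): The same for the arm on the cap's -y side (pin at y = -25 mm). For both: from about 1.2 rad on, the arm's inner lobe goes in under the neck's lip and draws the cap down by its last few mm, up to about three times the effort; if the cap has not first been pressed down firmly on the seal, the lobe jams on the lip and the arm stops short.
- cam_left_end (a point): Centre of the rounded free end of the +y arm (7 mm thick, 13 mm wide), 52 mm from its pin. The arm is a straight bar 9 mm wide (along the cap's x), 5 mm thick.
- cam_right_end (a point): Centre of the rounded free end of the -y arm, 52 mm from its pin; same shape.
- tape_roll: Bystander: the roll of masking tape lying flat on the near board, 104 mm across, 25 mm high, origin at the centre of its underside.
- sanding_block: Bystander: wooden sanding block 78x99x32 mm, origin at the centre of its underside.
- steel_tumbler: Bystander: steel tumbler 74 mm across, 88 mm high, origin at the centre of its underside.
- cap_grip (a point): Middle of the grip bar on the cap's top, on its axis, 40 mm above the mouth. The bar is 12 mm thick along the cap's x, 32 mm long along its y, from 32.5 to 47.5 mm: pinch it along x. The seal is stiff: it starts to give at a push of 14 N, is fully down (8.5 mm) at 21 N, keeps the set it is given, and beyond that is hard.

How it is judged:
On the way, in this order (a step that is already met when the one before it is completed fails the run):
1. the cap sits squarely over the neck, on the seal, both cam arms still up (z of cap in the frame of pot below 0.1295 m and horizontal distance between cap and pot below 0.004 m and angle between cap's own z axis and vertical below 0.12 rad and value of joint each of cam_left, cam_right below 0.6 rad), for 0.2 s.
2. both cam arms are swung fully home (value of joint each of cam_left, cam_right above 1.68 rad), for 0.2 s.
At the end, for the whole second after the job is handed in: Both cam arms are within 0.1 rad of their fully-home stops (above 1.68 rad), which only a cap drawn down on its seal allows; the cap is over the neck (mouth 105 to 121.5 mm above the pot's underside), centred within 3 mm, upright within 0.06 rad and at rest (all of step 2 and z of cap in the frame of pot between 0.105 and 0.1215 m and horizontal distance between cap and pot below 0.003 m and angle between cap's own z axis and vertical below 0.06 rad and linear speed of cap below 0.02 m/s); the robot touches nothing.
It fails at once if one cam arm is fully down (over 1.4 rad) while the other is still up (under 0.6 rad) ((value of joint cam_left above 1.4 rad and value of joint cam_right below 0.6 rad) or (value of joint cam_right above 1.4 rad and value of joint cam_left below 0.6 rad)).
It fails at once if the cap is pressed on the neck and its seal with more than 42 N (contact force between cap and pot above 42 N).
It fails at once if a bystander is pushed more than 25 mm (distance of any of tape_roll, sanding_block, steel_tumbler from where it was at the start of the episode above 0.025 m).
It also fails if it takes over 72 s, if anything falls off the work surface, if the arm or the gripper's body presses on something with over 40 N, if the wrist force passes 120 N, or if a joint passes its speed limit or range.

## Working session

There is one attempt and no reset: what is moved stays moved. The work goes in short steps, each a Python script; the robot and the scene stay as the last script left them, time stands still between calls to the robot, and variables do not carry over. Pictures are saved under pics/ and viewed, and the job is handed in when it is done.

```bash
mkdir -p pics; ls; cat > h.py <<'E'
from workcell import manip
import numpy as np, cv2
def undist(c,px):
    m=manip.camera_model(c);K=np.array([[m['fx'],0,m['cx']],[0,m['fy'],m['cy']],[0,0,1]])
    p=cv2.undistortPoints(np.array([[px]],float),K,np.array(m['D'],float))[0,0]
    R=np.array(m['R']);t=np.array(m['t']).reshape(3)
    return -R.T@t, R.T@np.array([p[0],p[1],1.])
def onz(c,px,z):
    o,d=undist(c,px); return o+d*(z-o[2])/d[2]
def tri(pa,pb):
    A=np.zeros((3,3));b=np.zeros(3)
    for c,p in (('side',pa),('top',pb)):
        o,d=undist(c,p);d=d/np.linalg.norm(d);P=np.eye(3)-np.outer(d,d);A+=P;b+=P@o
    X=np.linalg.solve(A,b)
    r=[]
    for c,p in (('side',pa),('top',pb)):
        r.append(np.abs(proj(c,X)-p).max())
    return X,r
def proj(c,X):
    m=manip.camera_model(c);K=np.array([[m['fx'],0,m['cx']],[0,m['fy'],m['cy']],[0,0,1]])
    return cv2.projectPoints(np.array([X],float),cv2.Rodrigues(np.array(m['R'],float))[0],np.array(m['t'],float).reshape(3),K,np.array(m['D'],float))[0][0,0]
E
python3 - <<'E'
from h import *
np.set_printoptions(precision=4,suppress=True)
for c in('side','top'):
    cv2.imwrite(f'pics/{c}0.png',manip.get_image(c))
    m=manip.camera_model(c);print(c,-np.array(m['R']).T@np.array(m['t']).reshape(3),m['fx'])
L={}
for q in['pot','neck_rim','cap','cam_left_end','cam_right_end','cap_grip','tape_roll','sanding_block','steel_tumbler']:
    for c in('side','top'):
        r=manip.tip_of(q,c);L[q,c]=r
        print(q,c,[(np.round(x['location'],1).tolist(),round(x['score'],2)) for x in r[:3]])
    if L[q,'side'] and L[q,'top']: print('   ',*tri(L[q,'side'][0]['location'],L[q,'top'][0]['location']))
s=manip.sense();print(s)
E
```

```text
pics
side [0.2142 0.749  0.7635] 543.1010250612975
top [0.4343 0.0068 1.0605] 482.1619265462182
pot side [([313.9, 271.6], 0.59), ([280.2, 225.6], 0.33)]
pot top [([329.2, 230.2], 0.65)]
    [ 0.5391 -0.0256  0.0054] [np.float64(1.1374058716596664), np.float64(1.0258890556556253)]
neck_rim side [([312.6, 214.8], 0.6)]
neck_rim top [([334.3, 225.4], 0.57)]
    [ 0.5377 -0.0298  0.1485] [np.float64(0.9377767856241235), np.float64(0.89769674712511)]
cap side [([258.7, 377.3], 0.87)]
cap top [([204.9, 237.1], 0.61)]
    [ 0.5284  0.2493 -0.0049] [np.float64(0.5931803716856052), np.float64(0.4343057269106225)]
cam_left_end side [([268.9, 395.7], 0.48)]
cam_left_end top [([328.8, 229.6], 0.65), ([384.6, 174.1], 0.51), ([171.6, 260.3], 0.49)]
    [ 0.6271 -0.022  -0.4672] [np.float64(14.628608996923504), np.float64(11.089222930418913)]
cam_right_end side [([240.5, 330.3], 0.6)]
cam_right_end top [([229.5, 211.8], 0.45), ([172.2, 259.1], 0.45)]
    [0.5846 0.1915 0.0304] [np.float64(2.5563996697511584), np.float64(1.9783397313234161)]
cap_grip side [([256.6, 364.7], 0.77)]
cap_grip top [([20
[... 447 characters left out ...]
506705), np.float64(0.9528500620264708)]
steel_tumbler side [([279.9, 224.3], 0.97)]
steel_tumbler top [([383.3, 175.9], 0.92)]
    [ 0.665  -0.1445  0.0091] [np.float64(1.812290699633479), np.float64(1.7838948810394868)]
{'clock': 1.0, 'joint_positions': array([-1.3302,  0.3262, -0.1926,  1.052 , -0.    ,  1.4366]), 'qvel': array([-0.0005, -0.0004, -0.0016,  0.0006,  0.0015, -0.0001]), 'joint_torque': array([  0.0007, -44.334 ,  26.2759,   0.0011,  -0.0001,   0.    ]), 'position': array([ 0.2013, -0.5118,  0.2313]), 'orientation': array([ 2.5964, -1.7687, -0.    ]), 'wrist_force': array([-0.6295, -1.2393,  0.291 ]), 'moment': array([-0.0055,  0.0456, -0.0398]), 'width': 0.08517594174445171}
```

View pics/side0.png

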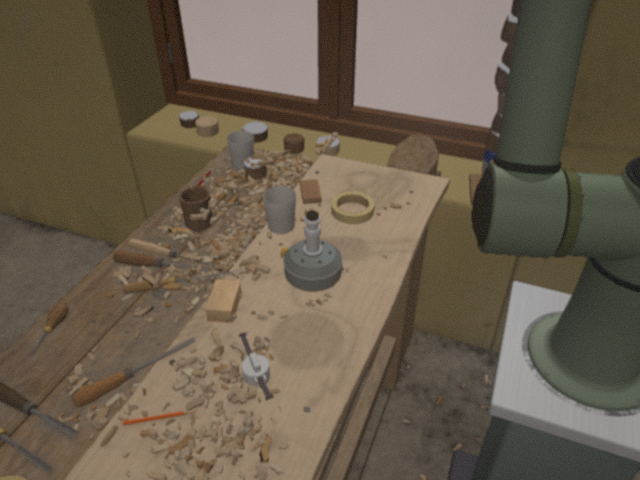

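View pics/top0.png

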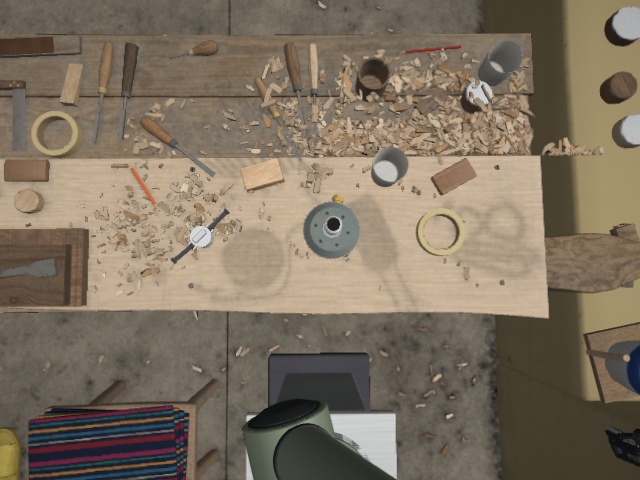

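```bash
python3 - <<'E'
import cv2,numpy as np
a=cv2.imread('pics/top0.png');b=cv2.imread('pics/side0.png')
A=cv2.resize(a[190:280,160:250],(400,400),interpolation=2);B=cv2.resize(b[320:410,215:305],(400,400),interpolation=2)
C=cv2.resize(a[190:280,290:380],(400,300),interpolation=2);C=cv2.resize(a[185:265,295:375],(300,300),interpolation=2);D=cv2.resize(b[200:300,270:370],(300,300),interpolation=2)
cv2.imwrite('pics/z0.png',np.hstack([A,B]));cv2.imwrite('pics/z1.png',np.hstack([C,D]))
E
python3 - <<'E'
from h import *
np.set_printoptions(precision=4,suppress=True)
print(tri((268.9,395.7),(173,261)),tri((241,333.5),(227.5,210.5)))
for c in ('side','top'):print(proj(c,[.5285,.2495,.04]),proj(c,[.538,-.028,.141]))
print(onz('top',(200.6,235.1),.0475), onz('top',(173,261),.041),onz('top',(227.5,210.5),.041))
E
```

```text
(array([0.4764, 0.3052, 0.0426]), [np.float64(0.6900554077877814), np.float64(0.483051782513769)]) (array([0.5853, 0.1954, 0.0263]), [np.float64(0.9058869353957846), np.float64(0.701031166252875)])
[256.046  360.5667] [313.0889 218.5115]
[200.1461 235.668 ] [332.9072 224.8048]
[0.529  0.2468 0.0475] [0.4754 0.3053 0.041 ] [0.5817 0.1921 0.041 ]
```

View pics/z0.png

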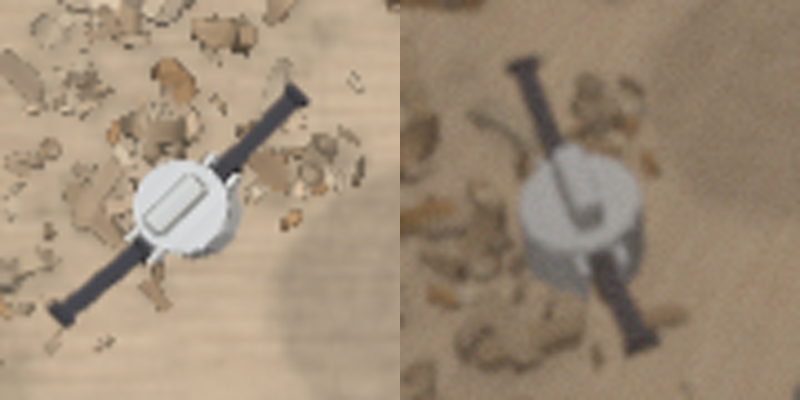

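View pics/z1.png

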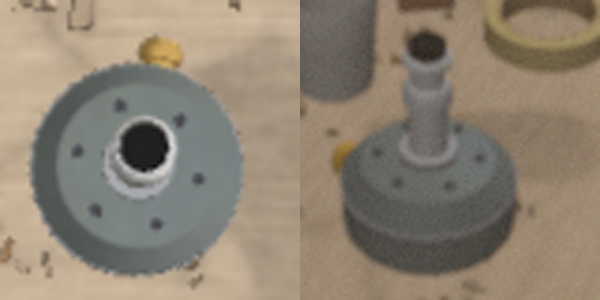

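```bash
cat >> h.py <<'E'
from scipy.spatial.transform import Rotation as Ro
def down(a,tilt=None):
    c,s=np.cos(a),np.sin(a)
    return Ro.from_matrix(np.array([[c,s,0],[s,-c,0],[0,0,-1.]])).as_rotvec()
np.set_printoptions(precision=4,suppress=True)
E
python3 - <<'E'
from h import *
a=onz('top',(174.6,260.2),.041);b=onz('top',(225.3,212),.041);g=onz('top',(199.6,236.1),.0475)
print(a,b,(a+b)/2,g,np.linalg.norm(a-b)); d=b-a; ya=np.arctan2(d[1],d[0]);print('arm axis deg',np.degrees(ya))
print('rim top',onz('top',(333.7,223.9),.150), 'side', tri((312.6,214.8),(333.7,223.9)))
xa=ya+np.pi/2
for k in range(-2,3):
    j=manip.ik([.529,.2485,.035],down(xa+k*np.pi));print(k,np.degrees(xa),j)
    break
for deg in range(-180,180,30):
    print(deg,manip.ik([.538,-.028,.2],down(np.radians(deg))))
for c in('top',):
    for q in('pot',):
        r=manip.cut_out(q,c)[0]['region'].astype(np.uint8)
        cs=max(cv2.findContours(r,0,1)[0],key=cv2.contourArea);print(cv2.minEnclosingCircle(cs),cv2.fitEllipse(cs))
E
```

```text
[0.4771 0.302  0.041 ] [0.5785 0.1967 0.041 ] [0.5278 0.2493 0.041 ] [0.5269 0.2488 0.0475] 0.1461554423456909
arm axis deg -46.064834373299654
rim top [ 0.5387 -0.0292  0.15  ] side (array([ 0.5391, -0.0292,  0.1487]), [np.float64(0.1416693072804378), np.float64(0.1358112335062458)])
-2 43.935165626700346 [ 0.3129  0.5843 -0.3372  0.6493 -0.      1.1169]
-180 [-0.189   0.3286 -0.2727  0.9695  0.     -1.7598]
-150 [-0.189   0.3286 -0.2727  0.9695 -0.     -2.2834]
-120 [-0.189   0.3286 -0.2727  0.9695  0.     -2.807 ]
-90 [-0.189   0.3286 -0.2727  0.9695  0.      2.9525]
-60 [-0.189   0.3286 -0.2727  0.9695  0.      2.4289]
-30 [-0.189   0.3286 -0.2727  0.9695 -0.      1.9054]
0 [-0.189   0.3286 -0.2727  0.9695  0.      1.3818]
30 [-0.189   0.3286 -0.2727  0.9695 -0.      0.8582]
60 [-0.189   0.3286 -0.2727  0.9695  0.      0.3346]
90 [-0.189   0.3286 -0.2727  0.9695  0.     -0.189 ]
120 [-0.189   0.3286 -0.2727  0.9695  0.     -0.7126]
150 [-0.189   0.3286 -0.2727  0.9695  0.     -1.2362]
((330.3450622558594, 226.20445251464844), 31.90630531311035) ((331.3066101074219, 228.66131591796875), (53.95490646362305, 59.63306427001953), 15.796631813049316)
```

```bash
python3 - <<'E'
from h import *
o=down(np.radians(44)); p=[.5275,.249]
manip.move_gripper(.06,30)
manip.move_ptp(p+[.16],o)
manip.servo_line(p+[.06],o,feed=.12)
print(manip.servo_line(p+[.0355],o,feed=.04,force_limit=6))
s=manip.sense();print(s['position'],s['wrist_force'])
manip.move_gripper(.0,40)
s=manip.sense();print(s['position'],s['wrist_force'],s['width'],s['clock'])
for c in('side','top'):cv2.imwrite(f'pics/{c}1.png',manip.get_image(c))
E
python3 - <<'E'
import cv2,numpy as np
a=cv2.imread('pics/top1.png');b=cv2.imread('pics/side1.png')
cv2.imwrite('pics/z2.png',np.hstack([cv2.resize(a[160:310,130:280],(400,400)),cv2.resize(b[280:430,180:330],(400,400))]))
E
```

```text
False
[0.5275 0.249  0.0354] [-0.1703 -0.1543 -0.3589]
[0.5276 0.249  0.0355] [ 1.1585  0.5217 -0.5477] 0.010587533058850952 6.5833
```

View pics/z2.png

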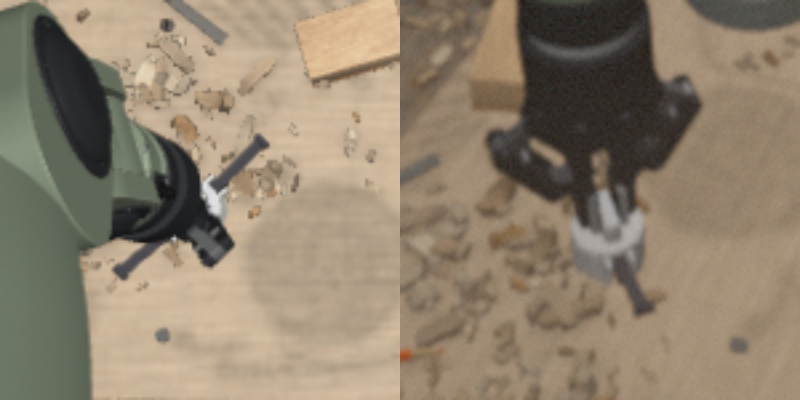

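```bash
python3 - <<'E'
from h import *
o=down(np.radians(44)); p=[.5275,.249]
manip.servo_line(p+[.25],o,feed=.15)
s=manip.sense();print(s['wrist_force'],s['width'])
manip.move_ptp([.5388,-.0292,.25],down(0))
manip.servo_line([.5388,-.0292,.21],down(0),feed=.1)
s=manip.sense();print(s['position'],s['wrist_force'],s['width'],s['clock'])
for c in('side','top'):
    cv2.imwrite(f'pics/{c}2.png',manip.get_image(c))
    for q in('cap','cap_grip','cam_left_end','cam_right_end','neck_rim','pot'):
        r=manip.tip_of(q,c);print(c,q,[(np.round(x['location'],1).tolist(),round(x['score'],2)) for x in r[:3]])
for c in('side','top'):
  print(c,proj(c,[.5388,-.0292,.1745]),proj(c,[.5388,-.0292,.141]),proj(c,[.5388,-.103,.2155]),proj(c,[.5388,.045,.2155]))
E
python3 - <<'E'
import cv2,numpy as np
a=cv2.imread('pics/top2.png');b=cv2.imread('pics/side2.png')
cv2.imwrite('pics/z3.png',np.hstack([cv2.resize(a[160:310,260:410],(400,400)),cv2.resize(b[150:290,240:380],(400,400),interpolation=2)]))
E
```

```text
[-0.0723  0.7901 -3.1441] 0.01071189038317191
[ 0.5389 -0.0285  0.2101] [-0.2314  0.3528 -1.8677] 0.010570722543327428 9.8917
side cap [([313.8, 206.5], 0.64)]
side cap_grip [([311.9, 187.9], 0.76)]
side cam_left_end [([299.0, 208.0], 0.4)]
side cam_right_end [([349.5, 211.5], 0.4), ([226.2, 305.4], 0.17)]
side neck_rim [([310.3, 218.7], 0.76)]
side pot [([313.8, 273.7], 0.82), ([352.2, 212.7], 0.55)]
top cap []
top cap_grip []
top cam_left_end []
top cam_right_end []
top neck_rim []
top pot [([266.0, 179.0], 0.59)]
side [312.7668 203.7992] [312.9401 218.0763] [326.9568 166.113 ] [296.4186 207.2106]
top [334.2124 222.3339] [333.5273 224.3854] [376.8793 219.2691] [293.07  219.935]
```

View pics/z3.png

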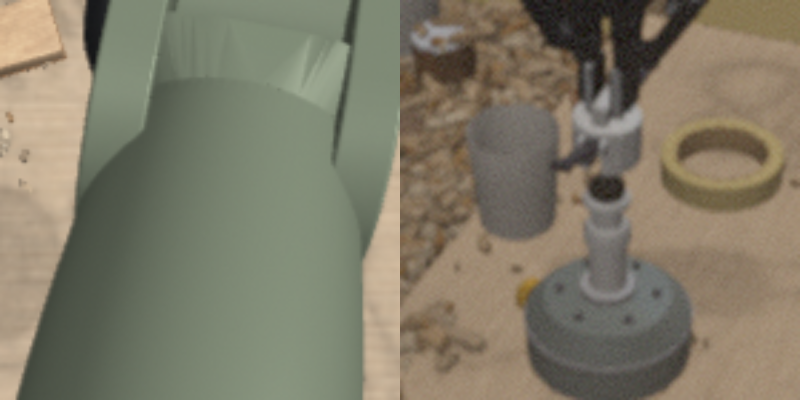

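```bash
python3 - <<'E'
from h import *
manip.servo_line([.5388,-.0292,.195],down(0),feed=.04)
f0=manip.sense()
hit=manip.servo_line([.5388,-.0292,.145],down(0),feed=.02,force_limit=6)
s=manip.sense();print(hit,s['position'],s['wrist_force']-f0['wrist_force'],s['moment']-f0['moment'],s['clock'])
cv2.imwrite('pics/side3.png',manip.get_image('side'))
b=cv2.imread('pics/side3.png');cv2.imwrite('pics/z4.png',cv2.resize(b[150:290,240:380],(500,500),interpolation=2))
E
```

```text
True [ 0.5388 -0.0292  0.1594] [0.7218 0.027  5.9429] [ 0.0376 -0.0698  0.0029] 12.75
```

View pics/z4.png

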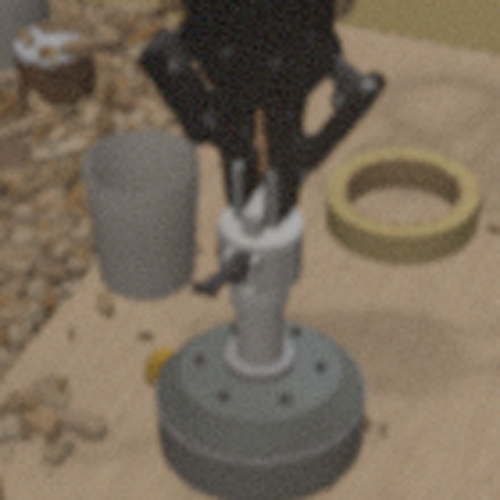

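```bash
python3 - <<'E'
from h import *
f0=-2.0
z=.1594
mx=0
while z>.148:
    z-=.001
    hit=manip.servo_line([.5388,-.0292,z],down(0),feed=.012,force_limit=9)
    s=manip.sense();f=s['wrist_force'];print(hit,s['position'],f,s['width'],round(s['clock'],2))
    if f[2]-f0>22.5: break
E
```

```text
False [ 0.5389 -0.0292  0.1594] [-2.0625  0.1932  8.3458] 0.010471792665990671 13.05
False [ 0.5389 -0.0292  0.1586] [-3.3859  0.4077  9.5136] 0.010936997427522957 13.3
False [ 0.5389 -0.0292  0.1578] [-2.8582  0.8383 11.2835] 0.010736072957548325 13.55
False [ 0.5389 -0.0292  0.1569] [-3.4674  0.738  11.6963] 0.010664508936428998 13.8
False [ 0.539  -0.0292  0.156 ] [-3.8588 -0.0358 12.0244] 0.010600521718343919 14.05
False [ 0.539  -0.0292  0.1551] [-4.0661  1.3909 13.3751] 0.010745614988927977 14.3
False [ 0.539  -0.0292  0.1542] [-4.2935  0.9106 13.6938] 0.010803335352237297 14.55
False [ 0.5389 -0.0292  0.1533] [-4.5209  1.2041 13.0055] 0.010904328700073098 14.8
False [ 0.539  -0.0292  0.1523] [-3.7543  0.1811 14.9187] 0.010948206250492473 15.05
False [ 0.539  -0.0292  0.1515] [-4.779   0.6972 16.2631] 0.010849092377018515 15.3
False [ 0.5392 -0.0292  0.151 ] [-6.0597  1.6659 19.1565] 0.01105336386374228 15.55
False [ 0.5392 -0.0293  0.1509] [-8.8578  2.0814 25.8596] 0.010297256496474106 15.8
```

```bash
python3 - <<'E'
from h import *
manip.servo_line([.5386,-.0292,.1515],down(0),feed=.01)
s=manip.sense();print(s['position'],s['wrist_force'])
manip.pause(.3)
manip.move_gripper(.05,30)
s=manip.sense();print(s['position'],s['wrist_force'])
manip.servo_line([.5386,-.0292,.26],down(0),feed=.15)
# away for a look
manip.move_ptp([.40,.2,.28],down(np.pi/2))
print(manip.sense()['clock'],manip.sense()['wrist_force'])
for c in('side','top'):
    cv2.imwrite(f'pics/{c}5.png',manip.get_image(c))
    for q in('cap','cap_grip','cam_left_end','cam_right_end','pot'):
        r=manip.tip_of(q,c);print(c,q,[(np.round(x['location'],1).tolist(),round(x['score'],2)) for x in r[:3]])
for c in('side','top'):
  print(c,proj(c,[.5388,-.0292,.1154]),proj(c,[.5388,-.0292,.1554]),proj(c,[.5388,-.103,.1564]),proj(c,[.5388,.045,.1564]))
a=cv2.imread('pics/top5.png');b=cv2.imread('pics/side5.png')
cv2.imwrite('pics/z5.png',np.hstack([cv2.resize(a[180:270,288:378],(400,400),interpolation=2),cv2.resize(b[170:290,255:375],(400,400),interpolation=2)]))
E
```

```text
[ 0.5386 -0.0291  0.1512] [ 1.3037  1.0818 -0.1931]
[ 0.5386 -0.0292  0.1515] [-0.369  -0.2138  0.3194]
19.0333 [ 0.3842 -0.2751 -0.2964]
side cap [([317.7, 227.8], 0.94)]
side cap_grip [([310.6, 213.0], 0.97)]
side cam_left_end [([300.3, 234.5], 0.67)]
side cam_right_end [([324.9, 196.7], 0.36)]
side pot [([226.1, 305.4], 0.7), ([312.1, 270.1], 0.65)]
top cap [([332.1, 225.3], 0.83)]
top cap_grip [([334.8, 224.0], 0.61)]
top cam_left_end [([292.6, 223.2], 0.47)]
top cam_right_end [([372.6, 222.0], 0.68)]
top pot [([327.2, 229.5], 0.63)]
side [313.0679 228.6057] [312.8664 212.0102] [326.7676 191.5753] [297.3605 233.8886]
top [333.0361 225.8562] [333.8156 223.522 ] [372.8916 223.1454] [294.504  223.7746]
```

View pics/z5.png

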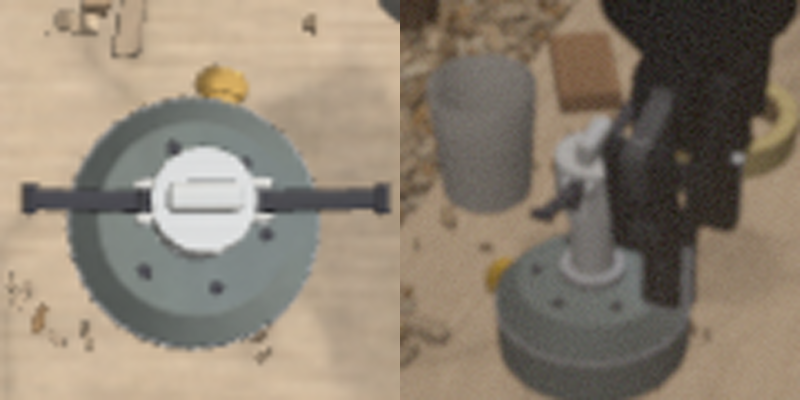

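```bash
python3 - <<'E'
from h import *
o=down(np.pi/2);X,Y=.5385,-.0300
manip.move_gripper(.085,20)
manip.move_ptp([X,Y,.24],o)
manip.servo_line([X,Y,.16],o,feed=.1)
f0=manip.sense()['wrist_force']
z=.16
while z>.1075:
    z-=.004
    hit=manip.servo_line([X,Y,z],o,feed=.025,force_limit=15)
    s=manip.sense();f=s['wrist_force']-f0;print(hit,s['position'],f,round(s['width'],4),round(s['clock'],2))
    if hit or f[2]>17: break
for c in('side','top'):cv2.imwrite(f'pics/{c}6.png',manip.get_image(c))
a=cv2.imread('pics/top6.png');b=cv2.imread('pics/side6.png')
cv2.imwrite('pics/z6.png',np.hstack([cv2.resize(a[165:285,273:393],(400,400),interpolation=2),cv2.resize(b[170:290,255:375],(400,400),interpolation=2)]))
E
```

```text
False [ 0.5385 -0.03    0.1561] [-0.6085 -0.7803  0.0094] 0.0849 22.39
False [ 0.5383 -0.03    0.1518] [ 0.1826 -0.2813 -0.1303] 0.0852 22.7
False [ 0.5383 -0.0299  0.1478] [-0.1472 -0.0889  0.061 ] 0.0852 23.01
False [ 0.5383 -0.03    0.1438] [ 0.2222 -0.0353 -0.0461] 0.085 23.32
False [ 0.5383 -0.03    0.1398] [-0.054  -1.042  -0.3375] 0.0852 23.62
False [ 0.5385 -0.03    0.1359] [-1.0146 -0.7552  0.7217] 0.0849 23.93
False [ 0.5389 -0.0297  0.1324] [-0.4859  1.7022  2.896 ] 0.085 24.24
False [ 0.5392 -0.03    0.1288] [-1.0237  0.1412  7.2273] 0.0853 24.55
False [ 0.5392 -0.03    0.125 ] [-1.7516  0.9635  9.1906] 0.0854 24.86
False [ 0.5393 -0.0302  0.1212] [-1.8774  0.0394  9.9661] 0.0852 25.17
False [ 0.5397 -0.0302  0.1174] [-1.5096  0.0989 10.4696] 0.0852 25.48
False [ 0.5402 -0.0302  0.1135] [ 1.9613 -0.2152  9.632 ] 0.0852 25.78
False [ 0.5404 -0.0302  0.1094] [0.1442 0.2208 8.3915] 0.085 26.09
False [ 0.5404 -0.0302  0.1052] [1.3637 1.0521 6.2671] 0.0848 26.4
```

View pics/z6.png

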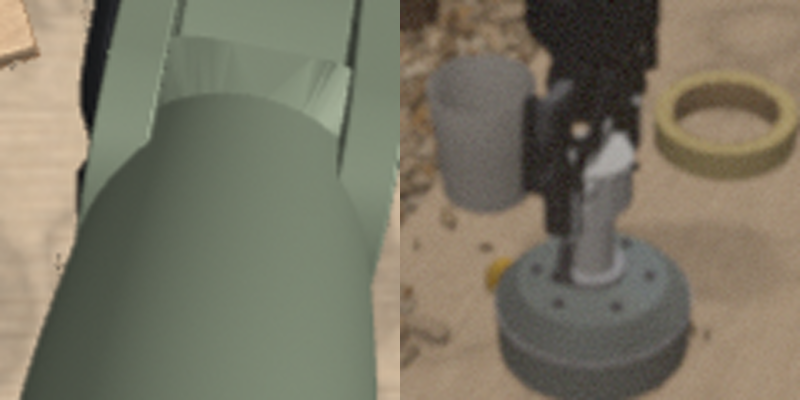

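```bash
python3 - <<'E'
from h import *
o=down(np.pi/2);X,Y=.5385,-.0300
z=.1052
while z>.097:
    z-=.003
    hit=manip.servo_line([X,Y,z],o,feed=.02,force_limit=12)
    s=manip.sense();f=s['wrist_force'];print(hit,s['position'],f,round(s['width'],4),round(s['clock'],2))
    if hit or f[2]>20: break
for w in(.08,.076,.072,.068,.064,.06):
    manip.move_gripper(w,25)
    s=manip.sense();f=s['wrist_force'];print(w,s['position'],f,s['moment'],round(s['width'],4),round(s['clock'],2))
    if s['width']>w+.003: break
cv2.imwrite('pics/side7.png',manip.get_image('side'))
b=cv2.imread('pics/side7.png')
cv2.imwrite('pics/z7.png',cv2.resize(b[170:290,255:375],(500,500),interpolation=2))
E
```

```text
False [ 0.5404 -0.0302  0.1034] [1.6033 1.018  6.0389] 0.0849 26.75
False [ 0.5403 -0.0302  0.1002] [1.4173 0.7811 5.2897] 0.0853 27.05
False [ 0.5401 -0.0303  0.0971] [1.253  1.1262 5.3765] 0.0848 27.35
0.08 [ 0.5401 -0.0303  0.0973] [2.1369 0.3804 6.9865] [ 0.1391 -0.2145  0.0106] 0.0799 27.57
0.076 [ 0.5401 -0.0303  0.0973] [0.1173 0.3079 6.8732] [ 0.1026 -0.1202  0.0103] 0.0761 27.79
0.072 [ 0.5401 -0.0303  0.0973] [0.5781 0.6451 6.8264] [ 0.1708 -0.1162  0.0376] 0.0718 28.01
0.068 [ 0.5399 -0.0299  0.0972] [0.3442 1.7238 7.0986] [ 0.4054 -0.0918  0.0356] 0.0682 28.23
0.064 [ 0.5401 -0.0291  0.0975] [ 0.484   3.1446 10.0088] [ 0.932  -0.0314  0.019 ] 0.0641 28.44
0.06 [ 0.5404 -0.0291  0.098 ] [-0.1153  3.7474 12.5928] [ 0.9545  0.1342 -0.0138] 0.0622 28.66
```

View pics/z7.png

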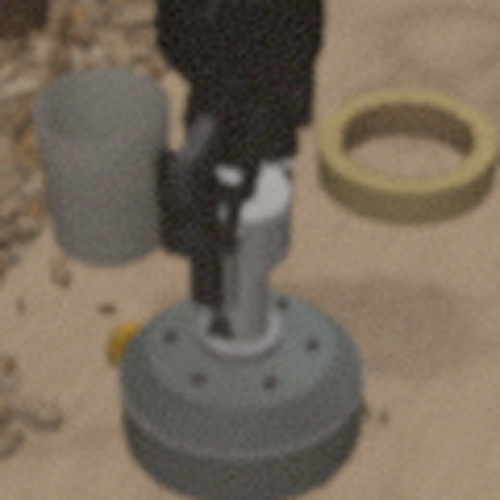

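```bash
python3 - <<'E'
from h import *
o=down(np.pi/2)
manip.servo_line([.5390,-.0285,.0975],o,feed=.02)
s=manip.sense();print(s['position'],s['wrist_force'],s['width'])
manip.move_gripper(.055,40)
s=manip.sense();print(s['position'],s['wrist_force'],s['width'])
manip.pause(.3)
manip.move_gripper(.085,20)
s=manip.sense();print(s['position'],s['wrist_force'],s['width'])
manip.servo_line([.5385,-.0295,.24],o,feed=.12)
manip.move_ptp([.35,-.25,.30],o)
print(manip.sense()['clock'],manip.sense()['wrist_force'])
for c in('side','top'):
    cv2.imwrite(f'pics/{c}8.png',manip.get_image(c))
    for q in('cap','cap_grip','cam_left_end','cam_right_end','pot'):
        r=manip.tip_of(q,c);print(c,q,[(np.round(x['location'],1).tolist(),round(x['score'],2)) for x in r[:3]])
C=np.array([.5385,-.0295,.1155])
for c in('side','top'):
  print(c,proj(c,C),proj(c,C+[0,0,.04]),proj(c,C+[0,.032,-.0285]),proj(c,C+[0,-.032,-.0285]))
a=cv2.imread('pics/top8.png');b=cv2.imread('pics/side8.png')
cv2.imwrite('pics/z8.png',np.hstack([cv2.resize(a[180:270,288:378],(400,400),interpolation=2),cv2.resize(b[190:290,265:365],(400,400),interpolation=2)]))
E
```

```text
[ 0.5401 -0.0286  0.0982] [0.6718 0.4004 5.9143] 0.0616896595946883
[ 0.5402 -0.0286  0.0985] [0.3599 1.0177 9.2293] 0.06048454332720044
[ 0.5385 -0.0286  0.097 ] [-0.2363 -0.4016 -0.4548] 0.08526754112076915
32.325 [-0.8361 -0.0429  0.7265]
side cap [([315.1, 229.2], 0.77)]
side cap_grip [([311.8, 212.9], 0.97)]
side cam_left_end [([307.8, 253.2], 0.44)]
side cam_right_end []
side pot [([315.4, 268.6], 0.98)]
top cap [([331.1, 226.1], 0.68), ([348.2, 227.1], 0.45)]
top cap_grip [([333.2, 223.3], 0.62), ([329.6, 230.7], 0.58)]
top cam_left_end [([332.4, 223.0], 0.62), ([313.6, 228.1], 0.36)]
top cam_right_end [([348.8, 229.1], 0.43)]
top pot [([329.2, 229.9], 0.91), ([335.7, 225.9], 0.64)]
side [313.2672 228.5126] [313.0706 211.9158] [307.1972 249.4298] [319.3466 230.7054]
top [333.1918 226.0006] [333.9782 223.6724] [316.9147 227.6714] [348.4159 227.4158]
```

View pics/z8.png

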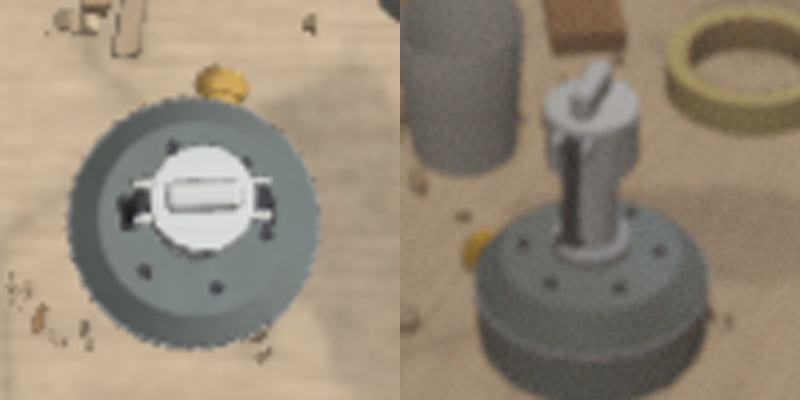

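```bash
python3 -c "
from workcell import manip
manip.pause(.3);print(manip.sense()['clock']);manip.finish_job()"
```

```text
33.225
the job is handed in; nothing more can be done
```

The cap is on the pot, pressed down on its seal, and both cam arms look fully home. The job was handed in at 33.2 s. The simulator gave no verdict, so this rests on my own checks.

**Pressing:** I pinched the cap by its grip bar and set it over the neck, which stands about 2.4 mm higher than nominal. Pressing took the seal down about 8.5 mm to its hard stop. The wrist force peaked at about 28 N vertically, with a sideways force of up to 9 N, so the total push was close to the 30 N guideline.

**Cam arms:** I lowered the open gripper over the cap so both arms swung down together, with no more than about 10.5 N of push. I then squeezed them home with the fingers, first at 25 N and then at 40 N.

**Last checks:**
- **Arm position:** In the final pictures both arms hang beside the neck. In the top view their ends are within about 1 px (2 mm) of where they should be when home.
- **Squeeze:** The fingers stopped at 60.5 mm, where I calculated about 64 mm for arms at their stops. I put the difference down to give in the fingers.
- **Cap and robot:** The cap looks upright and centred, and the robot is clear of everything.

**Less certain:**
- The networks did not find the right arm's end in the last side picture, and one top-view hit for the left arm was plainly wrong, so I read the arm ends from the enlarged picture.
- While pushing the arms down, the gripper drifted about 2 mm in x under only small sideways forces, and it sprang back when I released.

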